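# Seat the fixture plate on its locating pins

## Task

The fixture plate has been laid on the measuring fixture beside its place, its rear resting on top of the two locating pins. Nudge it with the fingertips, back to the fence and sideways along it as far as needed, until both its holes drop over the two pins and it lies fully down and flat. Only push the plate, never lifting it or touching the brass flange clamped on it; leave the ring gauge, V-block and micrometer where they are, and finish with the hand clear.

Things in the scene. Friction and masses are not known exactly. Their poses are not given: they have to be found in the camera images.
- fixture: Dark steel fixture base fixed on the desk, 180 (x) x 250 (y) x 20 mm; origin at the centre of its underside, on the desk. x points to its rear (away from the robot), y to its left, z up. It carries a fence, a rest rail and two locating pins; elsewhere its top face, 20 mm above the desk, is clear
- fence_mid (a point): middle of the fence's front face, at (55.5, 0, 33) mm in the fixture. The fence is a bright steel bar along the fixture's rear, over y = -118 to 118 mm, top 46 mm above the desk. With the plate against it the holes are within 1 mm of the pins in x
- rail_mid (a point): middle of the rest rail's top, at (-44, 0, 25) mm in the fixture: a bright steel strip 12 mm wide (x = -50 to -38 mm), over y = -118 to 118 mm, top 25 mm above the desk, carrying the plate's front
- pin_left (a point): foot of the left locating pin, at (30, 45, 25) mm in the fixture: a round pin 12 mm in diameter that rises 6 mm, its top 3.5 mm tapering to 5 mm diameter, on a shoulder 24 mm wide whose top (25 mm) carries the plate when it is seated
- pin_right (a point): foot of the right locating pin, the same, at (30, -45, 25) mm in the fixture
- plate: Loose aluminium plate 110 (x) x 170 (y) x 12 mm, about 0.6 kg, with two through holes and a brass flange clamped on top. Origin at the centre of its underside; axes the same way round as the fixture's. Seated it is level, its origin over the fixture's, underside 25 mm above the desk, and then stops firmly against the pins; till then it slides under a push of about 1 to 5 N
- plate_front (a point): middle of the plate's front edge face, at (-55, 0, 6) mm in the plate. At the start the plate is 7 to 13 mm forward of its place, up to 34 mm to the left or right of it, turned up to 3 degrees, and tilted about 4 degrees: front on the rest rail, rear up on the pins' tips
- flange: brass flange clamped on the plate, not to be touched: 40 mm across, 16 mm high, origin at the centre of its underside, at (-12, 0, 12) mm in the plate. With its two clamps it takes up x = -35 to 10, y = -45 to 45 mm of the plate's top face
- hole_left (a point): centre of the left hole (14.5 mm in diameter) at the plate's underside, at (30, 45, 0) mm in the plate
- hole_right (a point): centre of the right hole (14.5 mm in diameter) at the plate's underside, at (30, -45, 0) mm in the plate
- ring_gauge: steel ring gauge, 46 mm across, 16 mm high, on the desk to the left of the fixture; origin at the centre of its underside; stays where it is
- v_block: steel V-block, 45 x 40 x 36 mm, on the desk to the right of the fixture; origin at the centre of its underside; stays where it is
- micrometer: micrometer lying on the desk in front of the fixture, 51 x 126 x 19 mm; origin at the centre of its underside; stays where it is

How it is judged:
At the end, for the whole second after the job is handed in: Both holes are over their pins (centres within 3 mm), the plate lies on the shoulders (underside at both holes within 1.5 mm of them), level within 0.02 rad, and at rest (horizontal distance between hole_left and pin_left below 0.003 m and horizontal distance between hole_right and pin_right below 0.003 m and z of each of hole_left, hole_right in the frame of fixture below 0.0265 m and angle between plate's own z axis and vertical below 0.02 rad and linear speed of plate below 0.01 m/s); the robot touches nothing.
It fails at once if the plate is lifted (its middle more than 6 mm above where it lay, or tilted more than 0.2 rad) (z of plate in the frame of fixture above 0.0345 m or angle between plate's own z axis and vertical above 0.2 rad).
It fails at once if the flange is touched by the fingers (more than 1 N) (contact force between the fingers and flange above 1 N).
It fails at once if the ring gauge, V-block or micrometer is moved more than 15 mm (distance of any of ring_gauge, v_block, micrometer from where it was at the start of the episode above 0.015 m).
It also fails if it takes over 61 s, if anything falls off the work surface, if the arm or the gripper's body presses on something with over 40 N, if the wrist force passes 120 N, or if a joint passes its speed limit or range.

## Robot

A 7-joint arm with a two-finger parallel gripper is mounted at the origin on a cart in front of the work surface, level with it; the furniture and walls round the work are solid. World frame = base frame: x ahead of the robot, y to its left, z up, the work surface at z = 0. Lengths are in m, angles in rad, forces in N, time in s.
With the tool pointing down it reaches from about 0.4 to 0.875 m from the base axis. Payload 6.5 kg.
Tool frame: the origin (TCP) lies midway between the tips of the shut fingers; the grasp point (between the pads) lies 19 mm behind it; z points along the fingers, y is the direction in which the jaws open and shut (so a half turn about z gives the same grasp; the last joint's range is limited). The gripper opens to 85 mm and grips with 20 to 120 N. Pads are 22 mm wide; open, the fingers measure 114 mm over their backs; the gripper's body (76 mm by 85 mm) begins 54 mm behind the grasp point. The pads swing forward as they close: fully open they stand 13 mm farther back than shut.
Start: joints at [-1.335, 0.536, -0.004, 1.538, 0.003, 1.067, -0.071], TCP at [0.193, 0.621, 0.204] pointing down, gripper open.
Joint ranges: [-2.7, 2.7], [-0.37, 2.16], [-1.27, 1.26], [0.24, 2.4], [-1.31, 4.45], [0.19, 1.91], [-2.76, 2.76]. Speed limits (rad/s): [2.39, 2.39, 3.14, 3.14, 3.14, 3.14, 3.14].

## Interface

Orientations are given as a unit quaternion [w, x, y, z].
In Python, from rig import env, eyes gives the robot as it stands. The module is installed in compiled form; this text tells all that it offers.
- The arm moves only by the tool carry_out, never from a script. Its argument "moves" is one flat list of numbers, 5 for each row, row after row: the shift along the tool's x, y, z in mm, then the turn about the tool's z in degrees, then the opening, from 0 (shut) to 1 (fully open). In form: [dx, dy, dz, roll, claw, dx, dy, dz, roll, claw, ...]. A call has 1 to 5 rows; each row shifts and turns the pose as measured when the row begins, along the tool's axes as they then stand; what a row does not reach is not made up. A row lasts 1/10 s, in which the tool goes at most 50 mm and 8.59 degrees, less where a joint would pass 70% of its speed; a pose out of reach is approached as far as the arm can. A call with a gripper value outside its range is refused whole. The fingers move at their own pace and stop on an object; the grip force is fixed at half the most. Time passes only in rows, so rows that do not move let the fingers close. It gives the time, the measured TCP pose, the force and the opening at its end, in the units of the state.
- env.sense(): the state, without advancing time (a new reading comes with each control period).
- eyes.snapshot(name): name is "side" or "top"; returns a dict with "img" (400x640x3 uint8, red, green, blue), "intrinsics" (3x3 intrinsics, pixels), "xyz" and "rotation" of the camera in the world. Camera axes: x right, y up, looking along -z (the intrinsics and any distortion apply to the point x, -y, -z); pixel columns grow to the right and rows downward; lengths in m; the calibration is good to about 2 mm. A picture is of the moment at which its call begins. There is no depth.
- env.sign_off(): hands the job in, once; it reports no verdict.
The state is a dict: "time": time; "q": joint angles; "qvel": joint speeds; "joint_torque": joint torques, N m; "tool_pos": TCP position; "ee_rot": TCP orientation; "force": force on the tool from outside, world axes, zero at the start; "wrist_torque": the same for the moment, N m; "gripper_width": finger opening in m.
Only numpy, scipy, OpenCV 4.12 (cv2) and the standard library are available. Lean on these libraries where they do the work, as an engineer would, in place of code of your own. Each camera call takes 0.05 s, during which the arm holds its last target.

## Working session

There is one attempt and no reset: what is moved stays moved. The work goes in short steps, Python scripts to look and compute and a tool call to move; the robot and the scene stay as the last step left them, time stands still between calls to the robot, and variables do not carry over. Pictures are saved under pics/ and viewed, and the job is handed in when it is done.

Besides the shell and the picture viewer there is one more tool, called after "Call:" as name(argument=value, ...), one argument or row to a line, values as JSON. carry_out: Moves the arm, as the interface text tells. Its arguments: {"type":"object","properties":{"moves":{"type":"array"}},"required":["moves"]}

```bash
mkdir -p pics
python3 - <<'E'
from rig import env, eyes
import cv2,numpy as np
s=env.sense()
for k,v in s.items(): print(k,np.round(v,4))
for n in("side","top"):
    d=eyes.snapshot(n)
    cv2.imwrite(f"pics/{n}0.png",d["img"][:,:,::-1])
    print(n,d["intrinsics"],d["xyz"],d["rotation"],[k for k in d])
E
```

```text
time 0.0
q [-1.3352  0.5371 -0.0045  1.5389  0.0026  1.0673 -0.0712]
qvel [-0.0006  0.0016  0.      0.0002  0.0005  0.0003  0.0005]
joint_torque [ 0.00000e+00 -5.83414e+01  1.04920e+00 -2.59108e+01  1.25000e-02
  9.40000e-03  0.00000e+00]
tool_pos [0.193  0.62   0.2028]
ee_rot [-1.000e-04  1.502e-01  9.886e-01 -8.000e-04]
force [1.0886 0.6029 0.7892]
wrist_torque [-0.0222  0.0878 -0.0266]
gripper_width 0.0855
side [[367.15637048   0.         322.18533378]
 [  0.         367.15637048 194.98178435]
 [  0.           0.           1.        ]] [ 0.49903144 -0.70315     0.56891336] [ 0.89282404  0.45005166  0.00239631 -0.01769153] ['img', 'intrinsics', 'xyz', 'rotation']
top [[404.68595408   0.         321.72436044]
 [  0.         404.68595408 199.0686658 ]
 [  0.           0.           1.        ]] [0.38450595 0.00770647 0.95020109] [ 0.70776978  0.05526924 -0.04722021 -0.70269304] ['img', 'intrinsics', 'xyz', 'rotation']
```

View pics/side0.png

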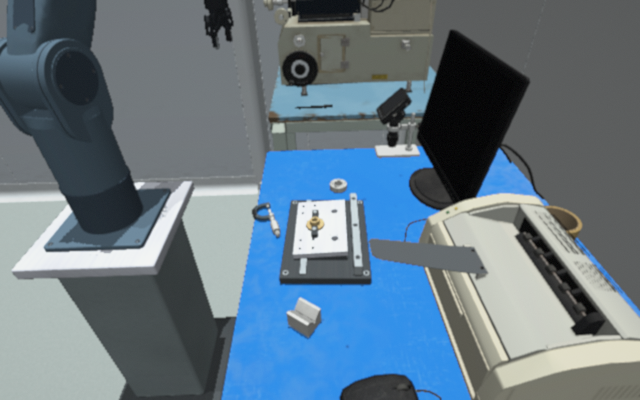

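View pics/top0.png

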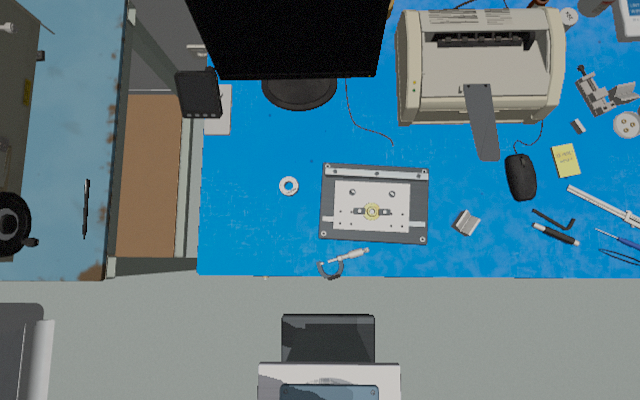

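The side view shows the fixture around (325,240), with the ring gauge at (339,185), the micrometer at (268,215) and the V-block at (304,317). In the top view the fixture is around (374,203) and the plate around (372,206). Next I'll zoom in.

Run:
```python
import cv2
a=cv2.imread("pics/top0.png")[155:255,310:440]
cv2.imwrite("pics/topz0.png",cv2.resize(a,None,fx=6,fy=6,interpolation=cv2.INTER_CUBIC)[:600,:800])
a=cv2.imread("pics/side0.png")[185:290,270:380]
cv2.imwrite("pics/sidez0.png",cv2.resize(a,None,fx=5.7,fy=5.7,interpolation=cv2.INTER_CUBIC))
```

```text
(no output)
```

View pics/topz0.png

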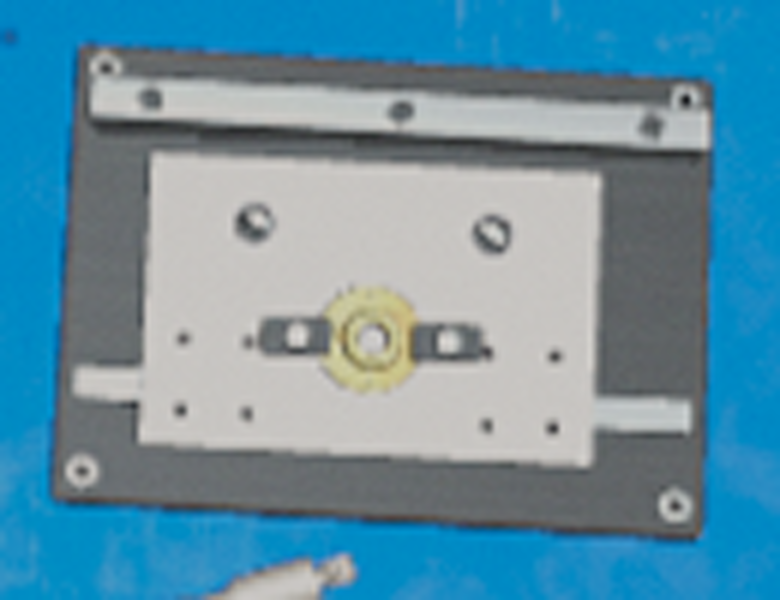

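View pics/sidez0.png

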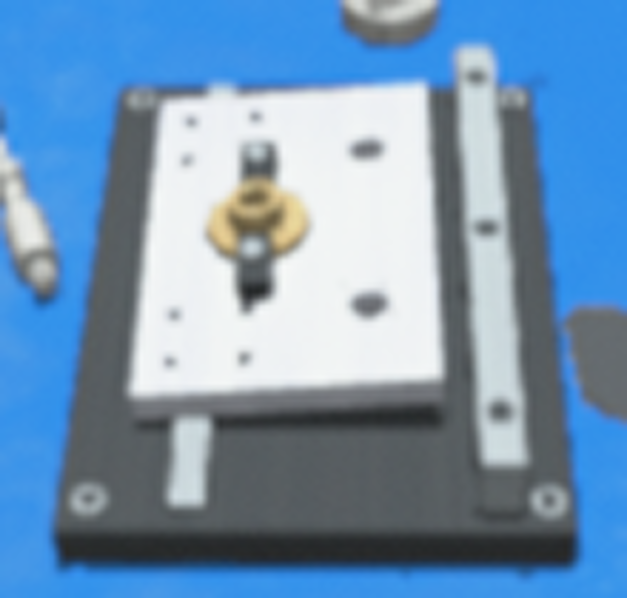

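```bash
cat > h.py <<'E'
import numpy as np,cv2
from scipy.spatial.transform import Rotation as R
def cam(d):
    w,x,y,z=d["rotation"]; return d["intrinsics"],np.array(d["xyz"]),R.from_quat([x,y,z,w]).as_matrix()
def ray(d,uv):
    K,c,M=cam(d); uv=np.atleast_2d(uv)
    v=np.c_[(uv[:,0]-K[0,2])/K[0,0],-(uv[:,1]-K[1,2])/K[1,1],-np.ones(len(uv))]
    return c,v@M.T
def onz(d,uv,z):
    c,v=ray(d,uv); t=(np.asarray(z)-c[2])/v[:,2]; return c+v*t[:,None]
def proj(d,P):
    K,c,M=cam(d); q=(np.atleast_2d(P)-c)@M
    return np.c_[K[0,2]+K[0,0]*q[:,0]/-q[:,2],K[1,2]-K[1,1]*q[:,1]/-q[:,2]]
E
python3 - <<'E'
from h import *
from rig import env,eyes
d=eyes.snapshot("top"); im=d["img"]
hsv=cv2.cvtColor(im,cv2.COLOR_RGB2HSV)
roi=np.zeros(im.shape[:2],np.uint8); roi[155:250,312:436]=1
br=((hsv[...,2]>165)&(hsv[...,1]<60)).astype(np.uint8)*roi
nb=((hsv[...,1]<110)).astype(np.uint8)*roi
for nm,m in(("bright",br),("nonblue",nb)):
    cs,_=cv2.findContours(m,cv2.RETR_EXTERNAL,cv2.CHAIN_APPROX_NONE)
    for c in cs:
        if cv2.contourArea(c)>40:
            r=cv2.minAreaRect(c); print(nm,cv2.contourArea(c),np.round(cv2.boxPoints(r),1).tolist(),np.round(r[2],2))
# zoom-read points -> px
z=lambda *p:[(x/6+310-.42,y/6+155-.42) for x,y in p]
sc=z((105,65),(685,98),(80,470),(675,505))
P=onz(d,sc,.02);print("screws",np.round(P,4).tolist(),P.mean(0))
print("fence top rear L, R; front L,R",np.round(onz(d,z((92,77),(708,110),(92,117),(708,148)),.046),4).tolist())
print("rail L end, R end",np.round(onz(d,z((74,380),(691,416)),.025),4).tolist())
Pc=onz(d,z((153,153),(602,175),(139,442),(591,466)),[.0441,.0441,.0359,.0359]);print("plate RL RR FL FR",np.round(Pc,4).tolist(),Pc.mean(0))
print("holes top",np.round(onz(d,z((254,222),(492,234)),.0425),4).tolist())
print("micro tip",onz(d,z((350,565)),.015))
E
```

```text
bright 3620.0 [[321.6000061035156, 228.0], [323.8999938964844, 179.60000610351562], [426.0, 184.39999389648438], [423.70001220703125, 232.8000030517578]] 2.73
bright 413.5 [[324.29998779296875, 173.1999969482422], [325.0, 165.0], [418.3999938964844, 173.1999969482422], [417.70001220703125, 181.39999389648438]] 5.02
nonblue 7969.5 [[318.20001220703125, 238.0], [322.70001220703125, 161.89999389648438], [430.3999938964844, 168.3000030517578], [425.8999938964844, 244.3000030517578]] 3.37
screws [[0.6004, 0.0069, 0.02], [0.5885, -0.2194, 0.02], [0.4419, 0.0155, 0.02], [0.4302, -0.2111, 0.02]] [ 0.51526523 -0.1020162   0.02      ]
fence top rear L, R; front L,R [[0.5897, 0.0119, 0.046], [0.5782, -0.2216, 0.046], [0.5742, 0.0117, 0.046], [0.5635, -0.2212, 0.046]]
rail L end, R end [[0.4759, 0.018, 0.025], [0.4638, -0.2169, 0.025]]
plate RL RR FL FR [[0.5608, -0.0115, 0.0441], [0.5533, -0.1813, 0.0441], [0.4516, -0.0068, 0.0359], [0.4438, -0.1763, 0.0359]] [ 0.50236288 -0.09398141  0.04      ]
holes top [[0.5347, -0.0498, 0.0425], [0.5307, -0.1397, 0.0425]]
micro tip [[ 0.40672986 -0.08784258  0.015     ]]
```

```bash
cat >> h.py <<'E'
FX=np.array([.514,-.1018]); YAW=np.radians(-2.95)
AX=np.array([np.cos(YAW),np.sin(YAW)]); AY=np.array([-np.sin(YAW),np.cos(YAW)])
def f2w(x,y): return FX+(x*AX+y*AY)/1000
def w2f(p): v=(np.asarray(p)[:2]-FX)*1000; return np.array([v@AX,v@AY])
def st(s=None,pr=True):
    from rig import env
    s=s or env.sense(); w,x,y,z=s["ee_rot"]; M=R.from_quat([x,y,z,w]).as_matrix()
    ty=M[:,1]; yaw=np.degrees(np.arctan2(-ty[0],ty[1]))
    if pr: print("t",round(s["time"],2),"pos",np.round(s["tool_pos"],4),"fix",np.round(w2f(s["tool_pos"]),1),"tool yaw",round(yaw,2),"toolz",np.round(M[:,2],3),"F",np.round(s["force"],1),"w",round(s["gripper_width"],4),"q",np.round(s["q"],2))
    return s,M
def to(tgt):
    s,M=st(); v=(np.asarray(tgt)-s["tool_pos"])*1000
    print("tool delta mm",np.round(M.T@v,1))
def tofix(x,y,z):
    p=f2w(x,y); to([p[0],p[1],z])
E
python3 -c "
from h import *
to([.42,.2,.2]);print(f2w(-92,8))"
```

```text
t 0.15 pos [0.1931 0.6201 0.203 ] fix [-357.6  704.5] tool yaw -17.29 toolz [-0.    -0.001 -1.   ] F [-0.8 -0.1  0.4] w 0.0856 q [-1.34  0.54 -0.    1.54  0.    1.07 -0.07]
tool delta mm [-341.5 -333.7    3.5]
[ 0.42253363 -0.08907587]
```

Call:
carry_out(
  moves=[0, 0, 0, -7.2, 0, 0, 0, 0, -7.1, 0],
)

```text
time: 0.35
tool_pos: [0.1928, 0.6196, 0.2022]
ee_rot: [-0.0, 0.023, 1.0, -0.001]
force: [-0.2, 0.1, 0.3]
gripper_width: 0.0594
```

```bash
python3 -c "
from h import *
to([.42,.2,.2])"
```

```text
t 0.35 pos [0.1928 0.6196 0.2022] fix [-357.9  703.9] tool yaw -2.59 toolz [-0.    -0.003 -1.   ] F [-0.2  0.1  0.3] w 0.0594 q [-1.3   0.54 -0.06  1.54  0.04  1.07  0.16]
tool delta mm [-246.  -408.9    3.4]
```

Call:
carry_out(
  moves=[-25, -40, 0, 0, 0, -25, -40, 0, 0, 0, -25, -40, 0, 0, 0, -25, -40, 0, 0, 0, -25, -40, 0, 0, 0],
)

```text
time: 0.85
tool_pos: [0.3067, 0.4137, 0.1998]
ee_rot: [-0.002, 0.014, 1.0, -0.001]
force: [0.7, -0.7, -0.8]
gripper_width: 0.0001
```

Call:
carry_out(
  moves=[-25, -40, 0, 0, 0, -25, -40, 0, 0, 0, -25, -40, 0, 0, 0, -25, -40, 0, 0, 0, -25, -40, 0, 0, 0],
)

```text
time: 1.35
tool_pos: [0.429, 0.2007, 0.1995]
ee_rot: [-0.002, 0.014, 1.0, -0.0]
force: [0.2, 0.6, 0.2]
gripper_width: -0.0002
```

```bash
python3 -c "
from h import *
tofix(-95,8,.12)"
```

```text
t 1.35 pos [0.429  0.2007 0.1995] fix [-100.4  297.7] tool yaw -1.59 toolz [-0.004 -0.001 -1.   ] F [0.2 0.6 0.2] w -0.0002 q [-0.62  0.24  0.1   2.   -0.03  0.91  1.04]
tool delta mm [   1.1 -289.7   79.7]
```

Call:
carry_out(
  moves=[0, -48, 0, 0.3, 0, 0, -48, 0, 0.3, 0, 0, -48, 0, 0.3, 0, 0, -48, 0, 0.3, 0, 0, -48, 0, 0.2, 0],
)

```text
time: 1.85
tool_pos: [0.4215, -0.0485, 0.2]
ee_rot: [0.0, 0.027, 1.0, 0.0]
force: [1.1, 0.1, -0.4]
gripper_width: 0.0
```

Call:
carry_out(
  moves=[0, -35, 20, 0, 0, 0, -10, 30, 0, 0, 0, 0, 10, 0, 0, 0, 0, 0, 0, 0],
)

```text
time: 2.25
tool_pos: [0.4184, -0.1023, 0.1398]
ee_rot: [0.002, 0.033, 0.999, -0.001]
force: [0.4, -0.1, 0.0]
gripper_width: 0.0
```

```bash
python3 -c "
from h import *
tofix(-95,8,.05)
from rig import eyes
for n,(a,b,c,e) in dict(side=(150,290,230,400),top=(140,260,300,450)).items():
    d=eyes.snapshot(n); cv2.imwrite(f'pics/{n}1.png',cv2.resize(d['img'][a:b,c:e,::-1],None,fx=4,fy=4,interpolation=cv2.INTER_CUBIC))
"
```

```text
t 2.25 pos [ 0.4184 -0.1023  0.1398] fix [-95.5  -5.5] tool yaw -3.83 toolz [ 0.003 -0.002 -1.   ] F [ 0.4 -0.1  0. ] w 0.0 q [-0.14  0.27  0.31  2.17 -0.12  0.72  1.76]
tool delta mm [ 0.  13.6 89.7]
```

View pics/side1.png

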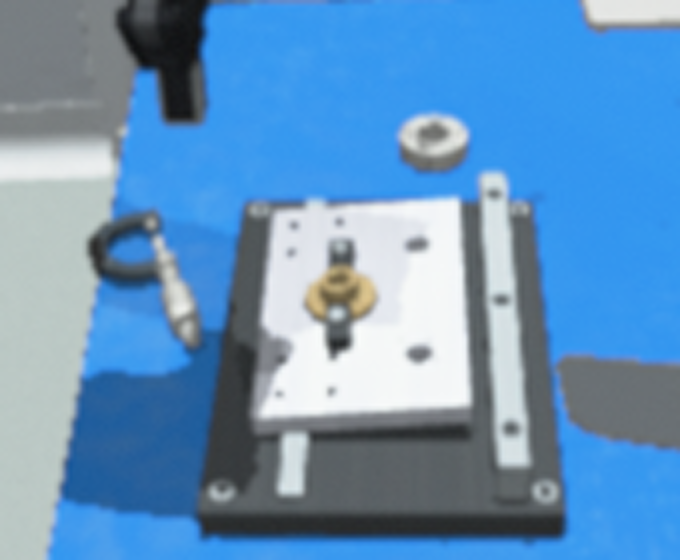

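View pics/top1.png

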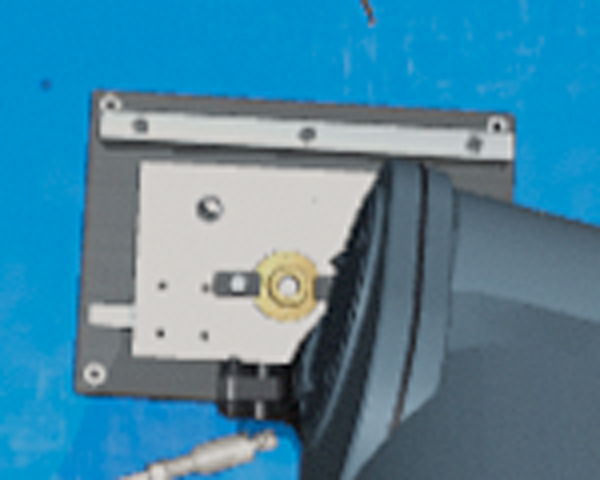

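Side view: the shut fingers hang in front of the plate, with the tips at crop (182,118). Top view: the hand is in front of the plate's front edge at crop (255,390), and the plate hasn't moved.

Call:
carry_out(
  moves=[0, 7, 40, -0.9, 0, 0, 7, 40, 0, 0, 0, 0, 20, 0, 0, 0, 0, 10, 0, 0],
)

```text
time: 2.75
tool_pos: [0.4304, -0.0822, 0.0336]
ee_rot: [0.011, 0.02, 1.0, 0.001]
force: [0.4, 0.3, 1.1]
gripper_width: 0.0003
```

```bash
python3 -c "
from h import *
tofix(-80,8,.027)
from rig import eyes
d=eyes.snapshot('side'); s,M=st(pr=False); print(proj(d,s['tool_pos']))
cv2.imwrite('pics/side2.png',cv2.resize(d['img'][170:290,260:380,::-1],None,fx=5,fy=5,interpolation=cv2.INTER_CUBIC))
"
```

```text
t 2.75 pos [ 0.4304 -0.0822  0.0336] fix [-84.5  15.3] tool yaw -2.25 toolz [ 0.021  0.001 -1.   ] F [0.4 0.3 1.1] w 0.0003 q [-0.09  0.49  0.21  2.22 -0.24  0.44  1.85]
tool delta mm [-4.3 -7.3  6.7]
[[287.77989441 223.67748561]]
```

View pics/side2.png

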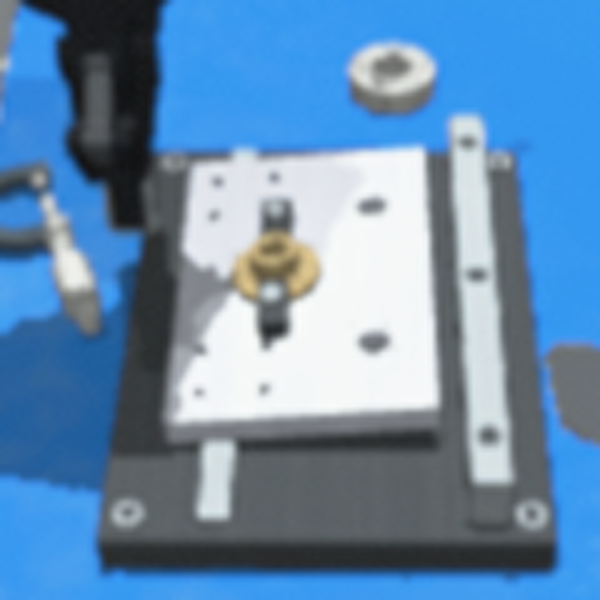

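```bash
python3 -c "
from h import *
from rig import eyes
d=eyes.snapshot('side'); s,M=st(); p=s['tool_pos']
c=lambda q:(q-np.array([260,170]))*5
for o in (0,-.01,-.019,-.03): print(o,c(proj(d,p+M[:,2]*o)))
for f in ((-90,-125,20),(90,-125,20),(-90,125,20),(55.5,-118,46),(55.5,118,46)):
    w=f2w(*f[:2]); print(f,c(proj(d,[w[0],w[1],f[2]/1000])))
im=cv2.convertScaleAbs(d['img'][170:290,260:380,::-1],alpha=2.2,beta=10)
cv2.imwrite('pics/side3.png',cv2.resize(im,None,fx=5,fy=5,interpolation=cv2.INTER_CUBIC))
"
```

```text
t 2.85 pos [ 0.43   -0.0826  0.034 ] fix [-84.9  14.8] tool yaw -2.29 toolz [ 0.021  0.001 -1.   ] F [-0.4  0.4 -0.3] w 0.0002 q [-0.09  0.48  0.21  2.22 -0.24  0.44  1.85]
0 [[138.95541117 267.51271139]]
-0.01 [[136.76898313 250.38420731]]
-0.019 [[134.77352794 234.75178682]]
-0.03 [[132.29824261 215.3603712 ]]
(-90, -125, 20) [[ 93.49637952 531.82188074]]
(90, -125, 20) [[559.05613639 533.44467664]]
(-90, 125, 20) [[152.38961621 143.16315151]]
(55.5, -118, 46) [[470.53590291 472.99454763]]
(55.5, 118, 46) [[447.20664721 108.1584944 ]]
```

View pics/side3.png

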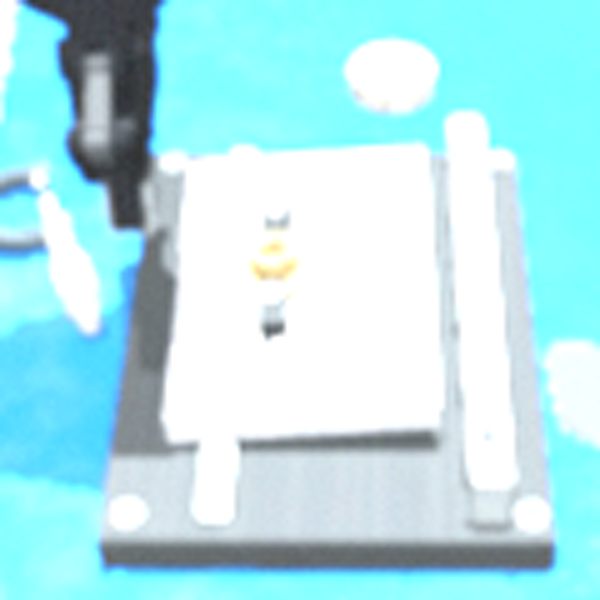

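```bash
python3 -c "
from h import *
from rig import eyes
d=eyes.snapshot('side');e=eyes.snapshot('top'); p=np.array([.4184,-.1023,.1398])
print(st(pr=False)[0]['time'])
for z in (0,.02): print(proj(d,p+[0,0,z]),(proj(d,p+[0,0,z])-[230,150])*4,(proj(e,p+[0,0,z])-[300,140])*4)
"
```

```text
2.95
[[277.56601858 190.23131647]] [[190.26407433 160.9252659 ]] [[326.15498848 405.78566563]]
[[276.62960672 182.01867135]] [[186.51842688 128.0746854 ]] [[331.73499658 404.09663807]]
```

```bash
python3 -c "
from h import *
from rig import eyes
d=eyes.snapshot('top'); s,M=st(); p=s['tool_pos']
for o in (0,-.02,-.1): print(o,(proj(d,p+M[:,2]*o)-[310,155])*6)
im=cv2.convertScaleAbs(d['img'][155:255,310:440,::-1],alpha=2.2,beta=10)
cv2.imwrite('pics/top3.png',cv2.resize(im,None,fx=6,fy=6,interpolation=cv2.INTER_CUBIC))
d=eyes.snapshot('side')
im=d['img'][120:260,200:350,::-1]
cv2.imwrite('pics/side3b.png',cv2.resize(im,None,fx=4,fy=4,interpolation=cv2.INTER_CUBIC))
"
```

```text
t 3.0 pos [ 0.431  -0.0838  0.0354] fix [-83.8  13.7] tool yaw -2.39 toolz [ 0.024  0.    -1.   ] F [ 0.4 -0.6  0.2] w 0.0004 q [-0.09  0.48  0.22  2.22 -0.24  0.44  1.85]
0 [[341.58261207 495.92182558]]
-0.02 [[347.02686361 494.47802107]]
-0.1 [[371.46752354 487.99640739]]
```

View pics/top3.png

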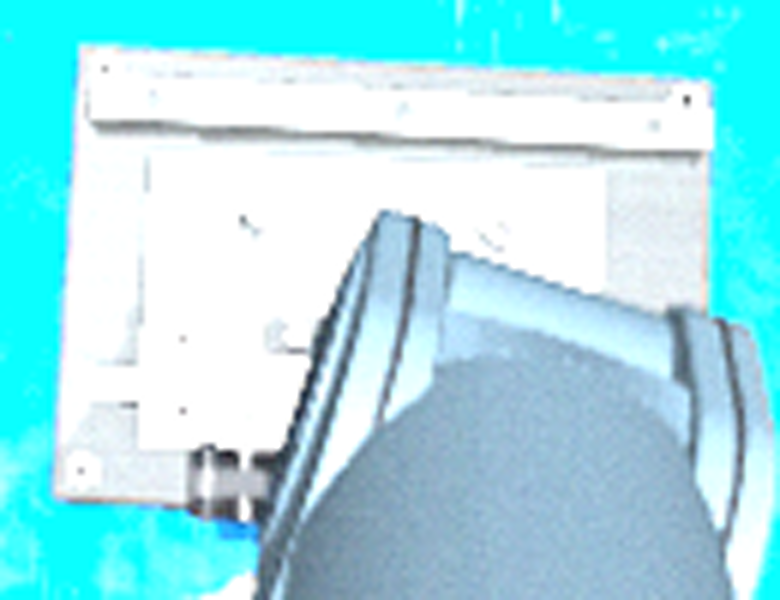

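View pics/side3b.png

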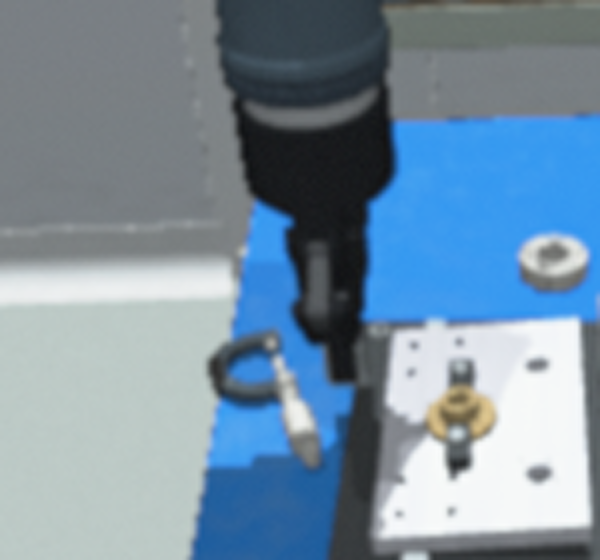

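```bash
python3 -c "
from h import *
from rig import eyes
d=eyes.snapshot('side'); p=np.array([.193,.62,.2028])
ty=np.array([.297,.955,0])
for z in (0,.013,.03):
  for o in (-.0428,0,.0428): print(z,o,(proj(d,p+[0,0,z]+ty*o)-[180,0])*7)
im=cv2.imread('pics/side0.png')[0:70,180:270]
cv2.imwrite('pics/side0g.png',cv2.resize(im,None,fx=7,fy=7,interpolation=cv2.INTER_CUBIC))
s=st()
from rig import env
print(np.ptp([env.sense()['tool_pos'] for _ in range(5)],axis=0))
"
```

```text
0 -0.0428 [[274.89410762 421.05081843]]
0 0 [[316.63388708 395.70291175]]
0 0.0428 [[356.27187859 371.63138757]]
0.013 -0.0428 [[269.84427577 393.44506343]]
0.013 0 [[311.96945946 368.66012486]]
0.013 0.0428 [[351.96085793 345.13062855]]
0.03 -0.0428 [[263.14458562 356.82008053]]
0.03 0 [[305.78341526 332.79551545]]
0.03 0.0428 [[346.24554658 309.99739656]]
t 3.1 pos [ 0.4309 -0.0839  0.0354] fix [-83.9  13.6] tool yaw -2.41 toolz [ 0.024 -0.    -1.   ] F [-0.8 -0.2  0.2] w -0.0002 q [-0.09  0.48  0.22  2.22 -0.24  0.44  1.85]
[0. 0. 0.]
```

View pics/side0g.png

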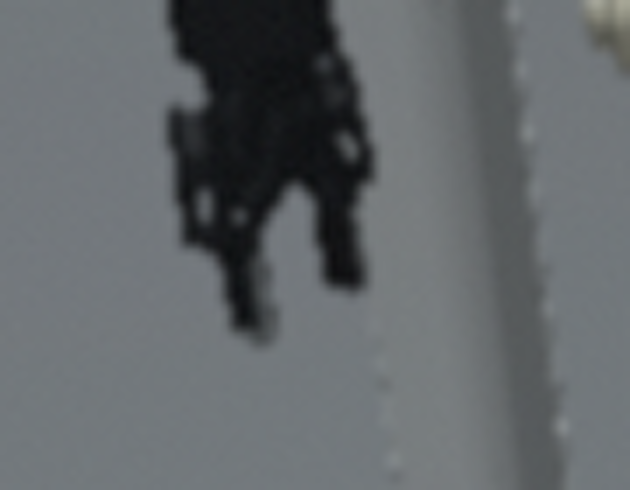

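The rendered fingertips sit about 25 mm above the stated TCP, in both this view and the starting view. I'll check the height by gently touching the clear front strip of the fixture.

Call:
carry_out(
  moves=[-1, -3, 6, 0, 0, 0, 0, 0, 0, 0],
)

```text
time: 3.3
tool_pos: [0.4331, -0.0874, 0.0303]
ee_rot: [0.013, 0.021, 1.0, 0.0]
force: [0.4, -0.1, 0.1]
gripper_width: -0.0001
```

```bash
python3 -c "
from h import *
st()"
```

```text
t 3.3 pos [ 0.4331 -0.0874  0.0303] fix [-81.5  10.3] tool yaw -2.41 toolz [ 0.027 -0.    -1.   ] F [ 0.4 -0.1  0.1] w -0.0001 q [-0.07  0.49  0.21  2.21 -0.25  0.43  1.86]
```

Call:
carry_out(
  moves=[4, 0, 4, 0, 0, 0, 0, 3, 0, 0, 0, 0, 0, 0, 0],
)

```text
time: 3.6
tool_pos: [0.429, -0.0875, 0.0228]
ee_rot: [0.013, 0.021, 1.0, 0.0]
force: [-1.0, 0.4, 0.2]
gripper_width: -0.0
```

Call:
carry_out(
  moves=[2, 0, 2, 0, 0, 0, 0, 0, 0, 0],
)

```text
time: 3.8
tool_pos: [0.4266, -0.0874, 0.0204]
ee_rot: [0.013, 0.021, 1.0, 0.0]
force: [0.2, 0.2, -0.8]
gripper_width: -0.0001
```

```bash
python3 -c "
from h import *
st()"
```

```text
t 3.8 pos [ 0.4266 -0.0874  0.0204] fix [-88.    9.9] tool yaw -2.45 toolz [ 0.026 -0.    -1.   ] F [ 0.2  0.2 -0.8] w -0.0001 q [-0.06  0.51  0.2   2.23 -0.26  0.39  1.87]
```

Call:
carry_out(
  moves=[-2, 0, 2, 0, 0, 0, 0, 0, 0, 0],
)

```text
time: 4.0
tool_pos: [0.4289, -0.0874, 0.0183]
ee_rot: [0.013, 0.021, 1.0, 0.0]
force: [0.1, -0.1, -0.5]
gripper_width: 0.0001
```

Call:
carry_out(
  moves=[0, 0, 2, 0, 0, 0, 0, 0, 0, 0],
)

```text
time: 4.2
tool_pos: [0.4292, -0.0874, 0.0161]
ee_rot: [0.013, 0.021, 1.0, 0.0]
force: [-0.2, -0.3, 0.8]
gripper_width: 0.0
```

```bash
python3 -c "
from h import *
st()"
```

```text
t 4.2 pos [ 0.4292 -0.0874  0.0161] fix [-85.4  10. ] tool yaw -2.45 toolz [ 0.027 -0.    -1.   ] F [-0.2 -0.3  0.8] w 0.0 q [-0.06  0.52  0.19  2.23 -0.26  0.39  1.87]
```

```bash
python3 -c "
from h import *
from rig import eyes
d=eyes.snapshot('side'); s,M=st(pr=False); p=s['tool_pos']
for o in (0,-.02): print(o,(proj(d,p+M[:,2]*o)-[265,185])*10)
im=cv2.convertScaleAbs(d['img'][185:245,265:335,::-1],alpha=1.8,beta=10)
cv2.imwrite('pics/side4.png',cv2.resize(im,None,fx=10,fy=10,interpolation=cv2.INTER_CUBIC))
"
```

```text
0 [[229.63621434 459.32620599]]
-0.02 [[220.36363437 391.9292693 ]]
```

View pics/side4.png

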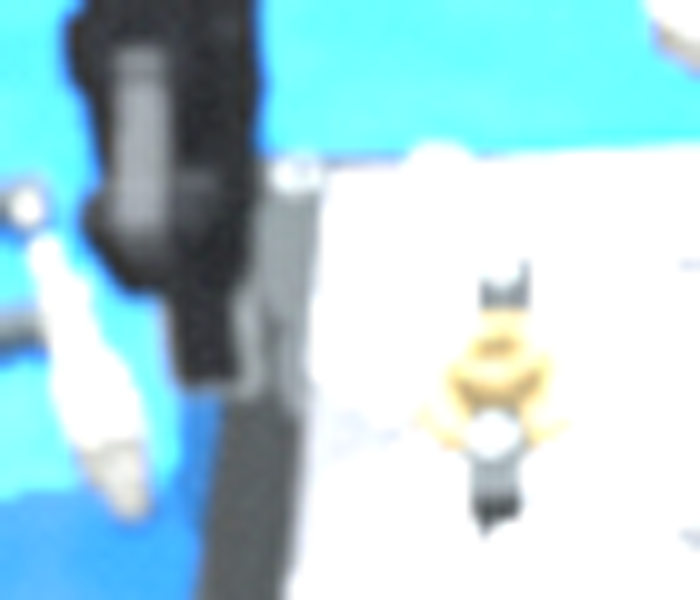

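Call:
carry_out(
  moves=[0, 0, 3, 0, 0, 0, 0, 3, 0, 0],
)

```text
time: 4.45
tool_pos: [0.4298, -0.0875, 0.0102]
ee_rot: [0.014, 0.021, 1.0, 0.0]
force: [0.5, -0.8, -0.8]
gripper_width: 0.0
```

Call:
carry_out(
  moves=[0, 0, 2, 0, 0, 0, 0, 2, 0, 0],
)

```text
time: 4.65
tool_pos: [0.4298, -0.0875, 0.0056]
ee_rot: [0.014, 0.021, 1.0, 0.0]
force: [-1.6, -0.4, -1.0]
gripper_width: 0.0003
```

```bash
python3 -c "
from h import *
from rig import eyes
d=eyes.snapshot('side'); s,M=st(); p=s['tool_pos']
for o in (0,-.02): print(o,(proj(d,p+M[:,2]*o)-[265,185])*10)
im=cv2.convertScaleAbs(d['img'][185:245,265:335,::-1],alpha=1.8,beta=10)
cv2.imwrite('pics/side5.png',cv2.resize(im,None,fx=10,fy=10,interpolation=cv2.INTER_CUBIC))
"
```

```text
t 4.7 pos [ 0.4295 -0.0874  0.0054] fix [-85.1  10. ] tool yaw -2.45 toolz [ 0.027 -0.    -1.   ] F [-0.1  0.7  0.1] w -0.0003 q [-0.05  0.55  0.18  2.23 -0.27  0.36  1.88]
0 [[234.58573201 495.0136295 ]]
-0.02 [[225.452067   428.67068412]]
```

View pics/side5.png

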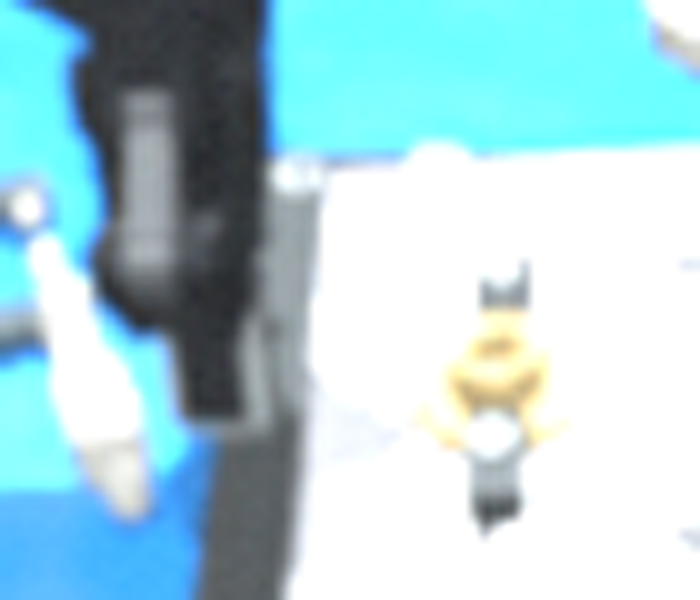

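```bash
python3 -c "
from h import *
from rig import eyes
d=eyes.snapshot('side')
c,v=ray(d,[[265+18.5,185+41.5],[265+26,185+42.5],[265+24,185+42]])
for y in(-.0875,-.095,-.102):
  t=(y-c[1])/v[:,1]; print(y,np.round(c+v*t[:,None],4).tolist())
"
```

```text
-0.0875 [[0.4204, -0.0875, 0.0299], [0.4368, -0.0875, 0.0262], [0.4324, -0.0875, 0.0278]]
-0.095 [[0.4213, -0.095, 0.0364], [0.4375, -0.095, 0.0328], [0.4332, -0.095, 0.0344]]
-0.102 [[0.4222, -0.102, 0.0426], [0.4382, -0.102, 0.0389], [0.434, -0.102, 0.0406]]
```

Call:
carry_out(
  moves=[0, 0, 3, 0, 0, 0, 0, 2, 0, 0],
)

```text
time: 4.95
tool_pos: [0.4299, -0.0875, 0.0004]
ee_rot: [0.014, 0.021, 1.0, 0.0]
force: [0.3, -0.4, -0.0]
gripper_width: -0.0001
```

Call:
carry_out(
  moves=[0, 0, 2, 0, 0, 0, 0, 1, 0, 0],
)

```text
time: 5.15
tool_pos: [0.4299, -0.0875, -0.003]
ee_rot: [0.014, 0.021, 1.0, 0.0]
force: [0.3, -0.6, -0.0]
gripper_width: -0.0003
```

Call:
carry_out(
  moves=[0, 0, 2, 0, 0, 0, 0, 0, 0, 0],
)

```text
time: 5.35
tool_pos: [0.4299, -0.0874, -0.0054]
ee_rot: [0.013, 0.021, 1.0, 0.0]
force: [0.1, -0.3, -0.2]
gripper_width: -0.0003
```

Call:
carry_out(
  moves=[0, 0, 2, 0, 0, 0, 0, 0, 0, 0],
)

```text
time: 5.55
tool_pos: [0.4301, -0.0875, -0.0074]
ee_rot: [0.014, 0.021, 1.0, 0.0]
force: [0.9, -0.4, -0.1]
gripper_width: -0.0003
```

```bash
python3 -c "
from h import *
from rig import eyes
d=eyes.snapshot('side'); s,M=st(); p=s['tool_pos']
im=cv2.convertScaleAbs(d['img'][185:245,265:335,::-1],alpha=1.8,beta=10)
cv2.imwrite('pics/side6.png',cv2.resize(im,None,fx=10,fy=10,interpolation=cv2.INTER_CUBIC))
"
```

```text
t 5.6 pos [ 0.4301 -0.0875 -0.0073] fix [-84.5  10. ] tool yaw -2.45 toolz [ 0.027 -0.    -1.   ] F [ 0.6 -0.5  0.6] w 0.0001 q [-0.03  0.58  0.16  2.22 -0.28  0.33  1.89]
```

View pics/side6.png

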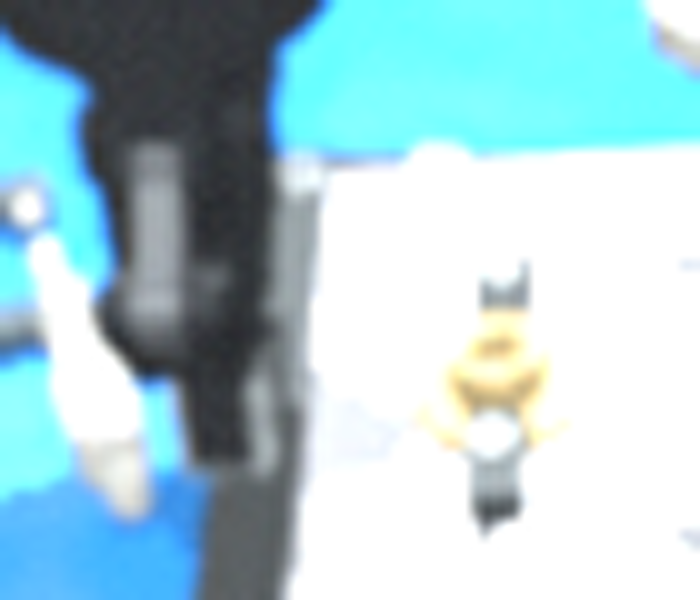

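The tip now sits just in front of the plate's front face at crop (225,460), at a true height of about 20–29 mm. Starting the backward push.

Call:
carry_out(
  moves=[-4, 0, 0, 0, 0, -3, 0, 0, 0, 0, 0, 0, 0, 0, 0],
)

```text
time: 5.9
tool_pos: [0.4379, -0.0878, -0.007]
ee_rot: [0.014, 0.021, 1.0, 0.0]
force: [0.2, 0.1, 0.8]
gripper_width: 0.0003
```

Call:
carry_out(
  moves=[-3, 0, 0, 0, 0, -2, 0, 0, 0, 0, 0, 0, 0, 0, 0],
)

```text
time: 6.2
tool_pos: [0.4417, -0.0878, -0.0072]
ee_rot: [0.012, 0.021, 1.0, 0.0]
force: [-0.1, -0.1, 0.2]
gripper_width: 0.0001
```

```bash
cat > look.py <<'E'
import sys
from h import *
from rig import eyes
n=sys.argv[1]
s,M=st()
d=eyes.snapshot('side')
cv2.imwrite(f'pics/s{n}.png',cv2.resize(d['img'][180:280,265:385,::-1],None,fx=6,fy=6,interpolation=cv2.INTER_CUBIC))
if len(sys.argv)>2:
    d=eyes.snapshot('top')
    cv2.imwrite(f'pics/t{n}.png',cv2.resize(d['img'][155:255,310:440,::-1],None,fx=6,fy=6,interpolation=cv2.INTER_CUBIC))
E
python3 look.py 7 t
```

```text
t 6.2 pos [ 0.4417 -0.0878 -0.0072] fix [-73.   10.2] tool yaw -2.45 toolz [ 0.024  0.    -1.   ] F [-0.1 -0.1  0.2] w 0.0001 q [-0.04  0.59  0.17  2.2  -0.28  0.35  1.89]
```

View pics/s7.png

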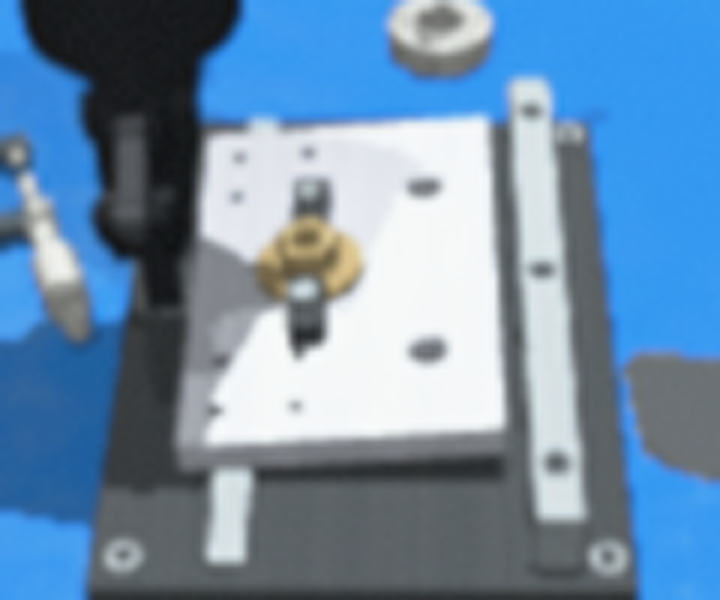

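View pics/t7.png

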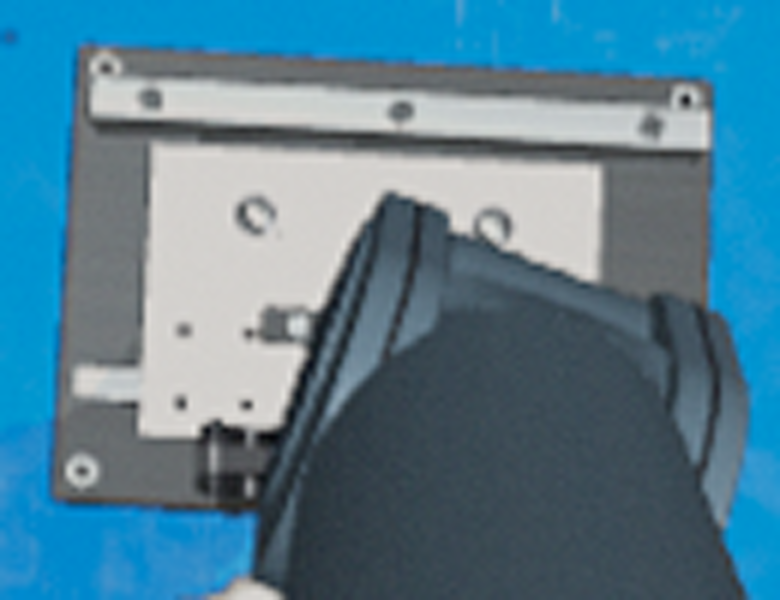

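The plate slid back about 3 mm: its rear edge in the top crop moved from row 153 to 143. The fingers are pushing it properly, so I'll continue.

Call:
carry_out(
  moves=[-2, 0, 0, 0, 0, -2, 0, 0, 0, 0, -2, 0, 0, 0, 0, 0, 0, 0, 0, 0],
)

```text
time: 6.7
tool_pos: [0.4468, -0.088, -0.0073]
ee_rot: [0.011, 0.021, 1.0, 0.001]
force: [-0.2, 0.4, 0.5]
gripper_width: -0.0001
```

Call:
carry_out(
  moves=[-1.5, 0, 0, 0, 0, -1, 0, 0, 0, 0],
)

```text
time: 6.9
tool_pos: [0.4491, -0.0881, -0.0073]
ee_rot: [0.011, 0.021, 1.0, 0.001]
force: [-1.8, 1.0, 0.9]
gripper_width: -0.0
```

```bash
python3 look.py 8 t
```

```text
t 6.9 pos [ 0.4491 -0.0881 -0.0073] fix [-65.5  10.4] tool yaw -2.46 toolz [ 0.022  0.001 -1.   ] F [-1.8  1.   0.9] w -0.0 q [-0.04  0.59  0.17  2.18 -0.28  0.37  1.88]
```

View pics/s8.png

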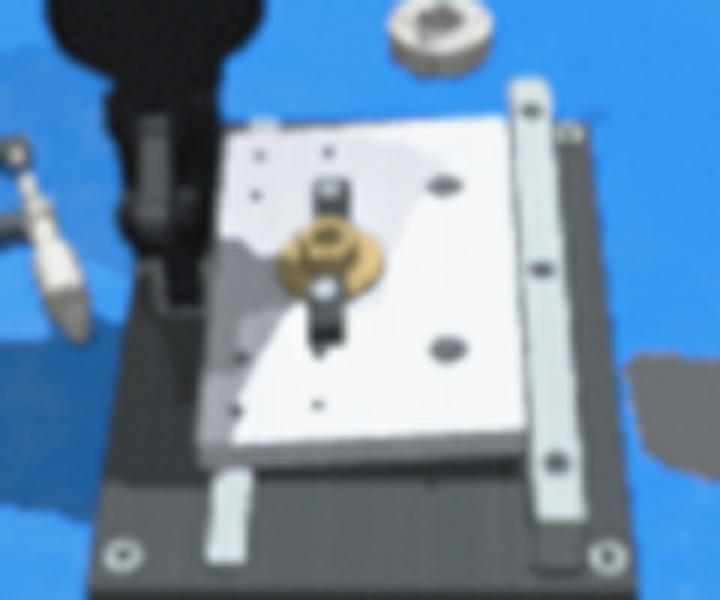

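View pics/t8.png

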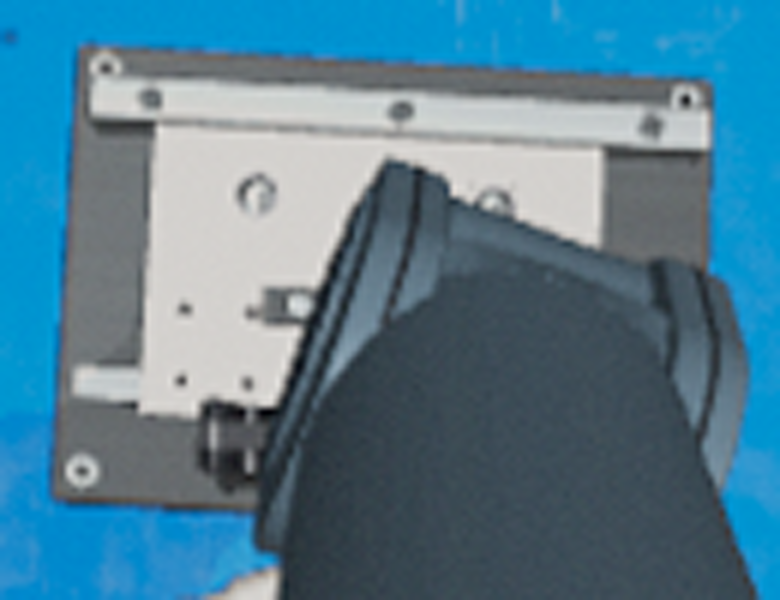

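The plate's rear edge is now at the fence, or within about 1 mm of it. One small push to feel for contact.

Call:
carry_out(
  moves=[-1.5, 0, 0, 0, 0],
)

```text
time: 7.1
tool_pos: [0.45, -0.088, -0.0073]
ee_rot: [0.01, 0.021, 1.0, 0.001]
force: [-6.3, -0.4, 3.1]
gripper_width: -0.0001
```

Call:
carry_out(
  moves=[-1.5, 0, 0, 0, 0],
)

```text
time: 7.2
tool_pos: [0.4499, -0.088, -0.0074]
ee_rot: [0.009, 0.022, 1.0, 0.001]
force: [-7.4, 0.4, 9.9]
gripper_width: 0.0001
```

Firm fence contact at about 7 N. Now I'll back off, lift and go round to the plate's left side.

Call:
carry_out(
  moves=[8, 0, 0, 0, 0, 8, 0, -20, 0, 0, 0, 0, -45, 0, 0, 0, 0, -45, 0, 0, 0, 0, 0, 0, 0],
)

```text
time: 7.7
tool_pos: [0.4333, -0.088, 0.1056]
ee_rot: [0.011, 0.022, 1.0, 0.001]
force: [0.6, 0.2, 0.6]
gripper_width: -0.0002
```

```bash
python3 -c "
from h import *
tofix(5,130,.1)
from rig import eyes
d=eyes.snapshot('top'); print('ring fix',w2f(onz(d,[[289,186]],.016)[0]))
"
```

```text
t 7.7 pos [ 0.4333 -0.088   0.1056] fix [-81.3   9.6] tool yaw -2.51 toolz [ 0.022  0.001 -1.   ] F [0.6 0.2 0.6] w -0.0002 q [-0.15  0.34  0.3   2.18 -0.17  0.62  1.8 ]
tool delta mm [-87.1 119.7   7.7]
ring fix [ 27.22479674 199.41286576]
```

Call:
carry_out(
  moves=[-10, 40, 0, 0, 0, -25, 40, 0, 0, 0, -25, 38, 0, 0, 0, -27, 0, 0, 0, 0, 0, 0, 0, 0, 0],
)

```text
time: 8.25
tool_pos: [0.5265, 0.0308, 0.1017]
ee_rot: [0.01, 0.023, 1.0, 0.001]
force: [0.7, -1.5, -0.5]
gripper_width: -0.0005
```

```bash
python3 -c "
from h import *
tofix(5,127,.03)"; python3 look.py 9 t
```

```text
t 8.25 pos [0.5265 0.0308 0.1017] fix [  5.6 133. ] tool yaw -2.62 toolz [ 0.021  0.002 -1.   ] F [ 0.7 -1.5 -0.5] w -0.0005 q [-0.35  0.47  0.26  1.97 -0.18  0.7   1.55]
tool delta mm [ 2.1 -6.2 71.7]
t 8.25 pos [0.5265 0.0308 0.1017] fix [  5.6 133. ] tool yaw -2.62 toolz [ 0.021  0.002 -1.   ] F [ 0.7 -1.5 -0.5] w -0.0005 q [-0.35  0.47  0.26  1.97 -0.18  0.7   1.55]
```

View pics/t9.png

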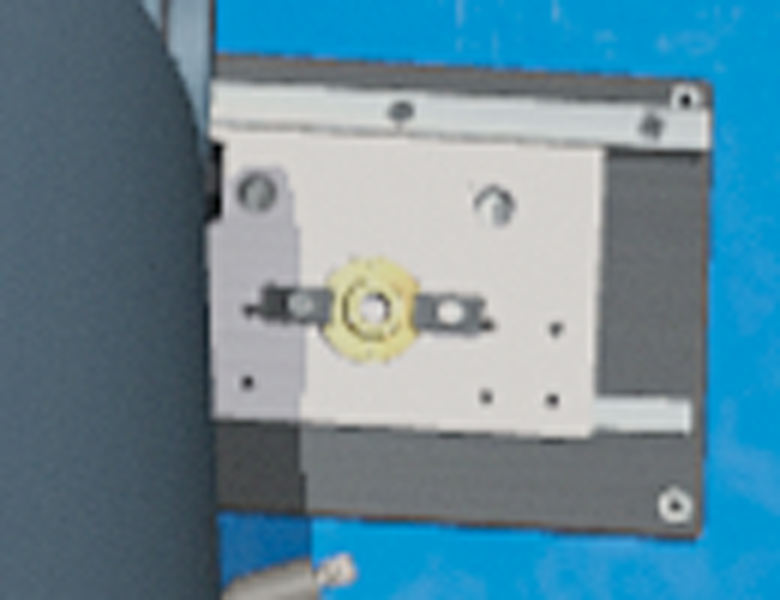

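View pics/s9.png

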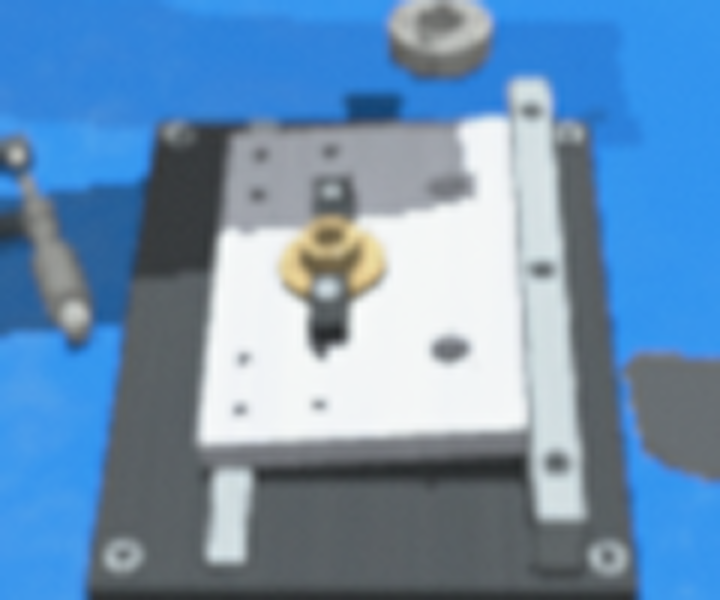

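The plate lies against the fence, still tilted, with its holes at top crop (258,192) and (494,207). Measuring the remaining sideways offset.

```bash
python3 -c "
from h import *
from rig import eyes
d=eyes.snapshot('top')
z=lambda *p:[(x/6+310-.42,y/6+155-.42) for x,y in p]
for n,p in (('holeL',onz(d,z((258,192)),.0428)),('holeR',onz(d,z((494,207)),.0428)),('RR',onz(d,z((604,150)),.0447)),('FR',onz(d,z((594,437)),.0366)),('fenceR',onz(d,z((710,150)),.046)),('railR',onz(d,z((691,416)),.025))): print(n,np.round(w2f(p[0]),1))
"
```

```text
holeL [29.6 52. ]
holeR [ 28.9 -37.3]
RR [ 52.9 -77.8]
FR [-55.4 -78.7]
fenceR [  54.9 -117.4]
railR [ -44.2 -117.6]
```

Call:
carry_out(
  moves=[1, -3, 40, 0, 0, 1, -3, 30, 0, 0, 0, 0, 20, 0, 0, 0, 0, 10, 0, 0, 0, 0, 0, 0, 0],
)

```text
time: 8.9
tool_pos: [0.5165, 0.0197, -0.0023]
ee_rot: [0.006, 0.027, 1.0, 0.001]
force: [-0.0, -0.3, 0.1]
gripper_width: -0.0001
```

```bash
python3 -c "
from h import *
tofix(5,120,-.005)"
```

```text
t 8.9 pos [ 0.5165  0.0197 -0.0023] fix [ -3.8 121.4] tool yaw -3.09 toolz [ 0.013  0.001 -1.   ] F [-0.  -0.3  0.1] w -0.0001 q [-0.28  0.65  0.2   2.02 -0.25  0.48  1.62]
tool delta mm [-8.8 -1.4  2.8]
```

Call:
carry_out(
  moves=[-8, -3, 2, 0, 0, 0, -4, 0, 0, 0, 0, 0, 0, 0, 0],
)

```text
time: 9.2
tool_pos: [0.5258, 0.0108, -0.0023]
ee_rot: [0.008, 0.027, 1.0, 0.0]
force: [-0.1, -1.2, -0.1]
gripper_width: 0.0
```

```bash
python3 look.py 10
```

```text
t 9.2 pos [ 0.5258  0.0108 -0.0023] fix [  5.9 113.1] tool yaw -3.15 toolz [ 0.016  0.    -1.   ] F [-0.1 -1.2 -0.1] w 0.0 q [-0.26  0.65  0.2   2.   -0.25  0.49  1.63]
```

View pics/s10.png

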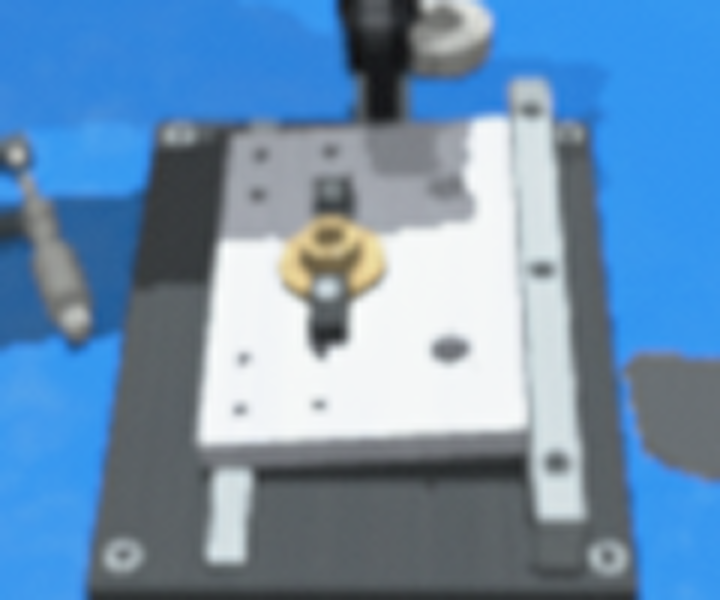

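Call:
carry_out(
  moves=[0, -1, 3, 0, 0, 0, -1, 0, 0, 0],
)

```text
time: 9.45
tool_pos: [0.5269, 0.0095, -0.0044]
ee_rot: [0.009, 0.027, 1.0, 0.001]
force: [-0.6, -0.0, -0.1]
gripper_width: 0.0004
```

Call:
carry_out(
  moves=[0, -2, 0, 0, 0, 0, -2, 0, 0, 0],
)

```text
time: 9.65
tool_pos: [0.5268, 0.0057, -0.0042]
ee_rot: [0.009, 0.027, 1.0, 0.001]
force: [0.5, 0.3, -0.1]
gripper_width: 0.0005
```

Call:
carry_out(
  moves=[0, -2, 0, 0, 0, 0, -1, 0, 0, 0],
)

```text
time: 9.85
tool_pos: [0.5266, 0.0025, -0.0042]
ee_rot: [0.009, 0.027, 1.0, 0.001]
force: [0.1, 1.2, -0.4]
gripper_width: -0.0002
```

```bash
python3 look.py 11 t
```

```text
t 9.85 pos [ 0.5266  0.0025 -0.0042] fix [  7.2 104.8] tool yaw -3.08 toolz [ 0.019  0.002 -1.   ] F [ 0.1  1.2 -0.4] w -0.0002 q [-0.24  0.66  0.19  2.   -0.25  0.48  1.65]
```

View pics/s11.png

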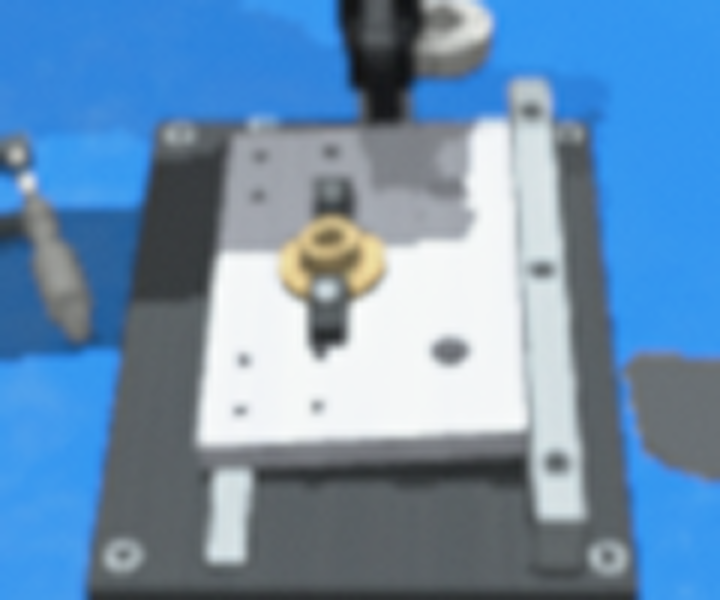

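View pics/t11.png

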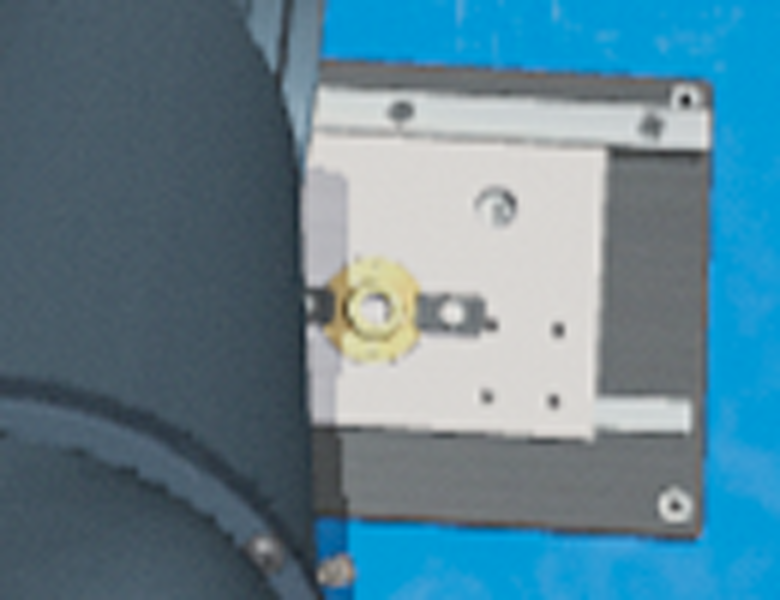

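Contact has just begun, with the plate's right edge about 1 mm farther right. Pushing on.

Call:
carry_out(
  moves=[0, -1.5, 0, 0, 0, 0, -1.5, 0, 0, 0, 0, -1, 0, 0, 0],
)

```text
time: 10.25
tool_pos: [0.5263, -0.0014, -0.0043]
ee_rot: [0.009, 0.027, 1.0, 0.001]
force: [0.4, -0.6, -0.1]
gripper_width: -0.0002
```

```bash
python3 look.py 12 t
```

```text
t 10.25 pos [ 0.5263 -0.0014 -0.0043] fix [  7.1 100.9] tool yaw -3.04 toolz [ 0.018  0.002 -1.   ] F [ 0.4 -0.6 -0.1] w -0.0002 q [-0.23  0.66  0.19  2.   -0.25  0.48  1.66]
```

View pics/s12.png

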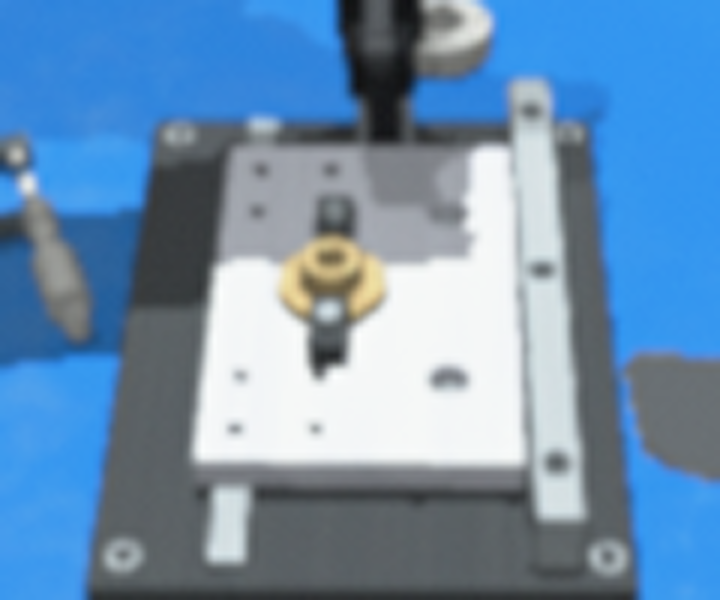

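View pics/t12.png

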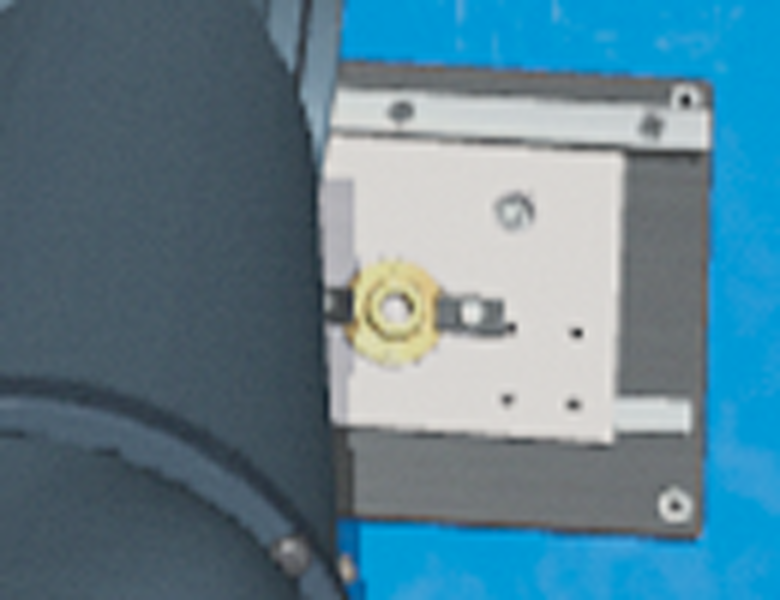

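The plate jumped about 6.5 mm right and settled: the right pin is now centred in its hole at top crop (514,211), and the rear edge has dropped. Retracting to check.

Call:
carry_out(
  moves=[0, 10, 0, 0, 0, 0, 15, 0, 0, 0, 0, 10, -40, 0, 0, 0, 20, -48, 0, 0, 0, 45, -20, 0, 0],
)

```text
time: 10.85
tool_pos: [0.527, 0.0957, 0.1035]
ee_rot: [0.005, 0.032, 0.999, -0.001]
force: [1.4, -0.8, 0.1]
gripper_width: 0.0003
```

Call:
carry_out(
  moves=[0, 48, -10, 0, 0, 0, 48, 0, 0, 0, 0, 48, 0, 0, 0, 0, 48, 0, 0, 0, 0, 0, 0, 0, 0],
)

```text
time: 11.35
tool_pos: [0.5384, 0.3067, 0.1195]
ee_rot: [0.009, 0.028, 1.0, 0.004]
force: [-0.8, 0.3, -0.0]
gripper_width: 0.0003
```

```bash
python3 look.py 13 t
```

```text
t 11.35 pos [0.5384 0.3067 0.1195] fix [  3.4 409.2] tool yaw -3.16 toolz [ 0.018  0.007 -1.   ] F [-0.8  0.3 -0. ] w 0.0003 q [-0.78  0.58  0.27  1.72 -0.19  0.84  1.08]
```

View pics/s13.png

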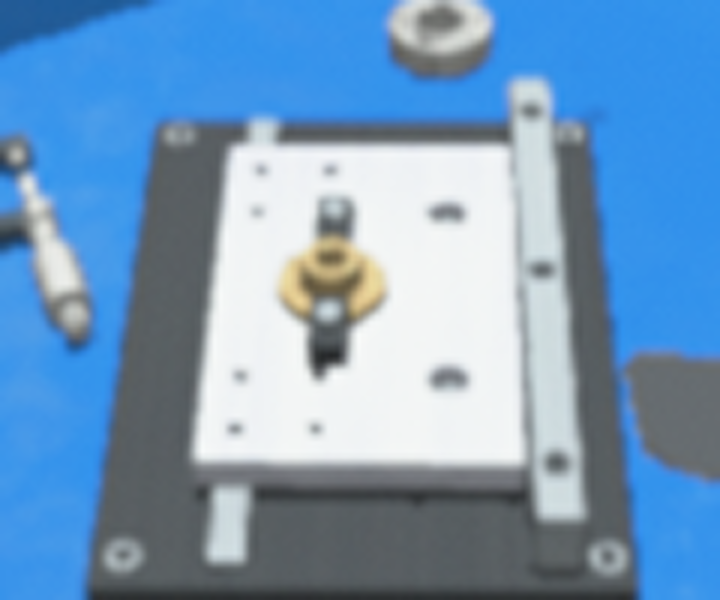

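View pics/t13.png

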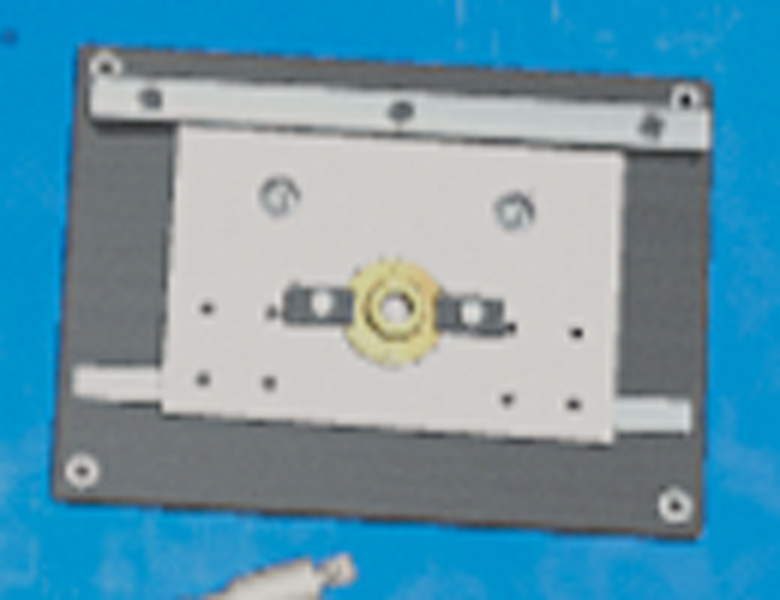

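Both pins now look centred in their holes, at top crop (279,197) and (514,211). I'll compare where the plate's corners and holes appear in both views with where a seated plate would put them.

```bash
python3 -c "
from h import *
from rig import eyes
t=eyes.snapshot('top');s=eyes.snapshot('side')
T=lambda p:(p+.42-[310,155])*6
S=lambda p:(p+.42-[265,180])*6
for n,x,y in (('hL',30,45),('hR',30,-45),('RL',55,85),('RR',55,-85),('FL',-55,85),('FR',-55,-85)):
  w=f2w(x,y)
  print(n,*[ (h,np.round(T(proj(t,[*w,h]))[0],0),np.round(S(proj(s,[*w,h]))[0],0)) for h in (.037,.040,.043)])
# two-view triangulation
obs=dict(hL=((279,197),(447,213)),hR=((514,211),(448,379)),RL=((179,127),(511,147)),RR=((624,153),(527,464)),FL=((163,412),(231,146)),FR=((613,442),(193,465)))
for n,(a,b) in obs.items():
  c1,v1=ray(t,[[a[0]/6+310-.42,a[1]/6+155-.42]]);c2,v2=ray(s,[[b[0]/6+265-.42,b[1]/6+180-.42]])
  A=np.c_[v1[0],-v2[0]];k=np.linalg.lstsq(A,c2-c1,rcond=None)[0]
  p=(c1+k[0]*v1[0]+c2+k[1]*v2[0])/2; print(n,np.round(w2f(p),1),round(p[2]*1000,1))
"
```

```text
hL (0.037, array([275., 195.]), array([448., 205.])) (0.04, array([276., 193.]), array([449., 199.])) (0.043, array([277., 192.]), array([449., 193.]))
hR (0.037, array([512., 208.]), array([452., 370.])) (0.04, array([513., 207.]), array([453., 364.])) (0.043, array([515., 205.]), array([453., 358.]))
RL (0.037, array([174., 124.]), array([511., 140.])) (0.04, array([174., 123.]), array([511., 134.])) (0.043, array([175., 121.]), array([511., 128.]))
RR (0.037, array([619., 149.]), array([530., 454.])) (0.04, array([621., 148.]), array([530., 448.])) (0.043, array([622., 146.]), array([531., 442.]))
FL (0.037, array([159., 410.]), array([231., 141.])) (0.04, array([159., 410.]), array([231., 135.])) (0.043, array([159., 409.]), array([231., 129.]))
FR (0.037, array([611., 437.]), array([199., 454.])) (0.04, array([613., 436.]), array([198., 447.])) (0.043, array([614., 436.]), array([198., 441.]))
hL [29.5 43.4] 34.4
hR [ 28.9 -46.3] 34.3
RL [54.9 83.1] 35.0
RR [ 54.1 -87.4] 35.0
FL [-55.2  83.3] 35.7
FR [-56.8 -86.6] 33.4
```

```bash
python3 -c "
from rig import env
s=env.sense(); print(s['time'],max(abs(s['qvel'])),s['force'])
print(env.sign_off())"
```

```text
11.55 0.021180921229623482 [-0.18689182 -0.60452185  0.02979981]
the job is handed in; nothing more can be done
None
```

I pushed the plate back about 11 mm to the fence with the shut fingertips. I then pushed it about 7 mm to the right from its left edge until both holes dropped over the pins. I drew the hand clear to the left and handed the job in at 11.6 s.

**Last checks:**
- **Seating:** both pins look centred in their holes in the last top view. The plate's front and rear top edges came out at the same height in two-view triangulation (about 34.5 and 35.0 mm), so it appears level.
- **Surroundings:** the hand stayed clear of the flange in every view. The ring gauge and micrometer look unmoved; the V-block was outside those last crops and the hand never went near it. The force reading was at noise level at the end.

**What disagreed:**
- **Plate height and position:** the triangulated height was about 2.5 mm below the nominal seated top of 37 mm, and sideways about 1.5 mm to the right. The offset is similar at both holes and all four corners, so I took it as calibration and fixture-fit bias. It does mean the final position is not confirmed to better than about 2 mm.
- **Fingertip height:** the real fingertips sat 25–30 mm above the stated tool point. The camera showed this, and there was no contact where the stated height would have touched the fixture. I set the pushing height from the images instead.

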